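# Clamp the scraper with the draw latch of the oak stand

## Robot

A 6-joint arm with a two-finger parallel gripper is mounted at the origin on the work surface. World frame = base frame: x ahead of the robot, y to its left, z up, the work surface at z = 0. Lengths are in mm, angles in rad, forces in N, time in s.
With the tool pointing down it reaches from about 275 to 725 mm from the base axis. Payload 5.6 kg.
Tool frame: the origin (TCP) lies on the centre line of the jaws, within the pads' length; the fingertips stand 17 mm ahead of it and the grasp point (between the pads) lies 2 mm behind it; y points along the fingers, z is the direction in which the jaws open and shut, and the axes are right-handed (so a half turn about y gives the same grasp; the last joint's range is limited). The gripper opens to 85 mm and grips with 20 to 120 N. Pads are 22 mm wide; open, the fingers measure 114 mm over their backs; the gripper's body (76 mm by 85 mm) begins 54 mm behind the grasp point. The pads swing forward as they close: fully open they stand 13 mm farther back than shut.
Start: joints at [-1.028, 0.255, 0.108, 0, -1.424, -0.285], TCP at [140.245, -531.812, 248.283] pointing down, gripper open.
Joint ranges: [-2.95, 2.95], [-1.21, 1.97], [-1.09, 1.5], [-2.87, 1.71], [-2.94, -0.07], [-3.05, 3.05]. Speed limits (rad/s): [2.57, 2.57, 3.14, 3.14, 3.14, 3.14].

## Interface

Orientations are given as a unit quaternion [w, x, y, z].
In Python, from workcell import arm, cams, status gives the robot as it stands. The module is installed in compiled form; this text tells all that it offers. Calls block until the motion is done:
- arm.move_pose(position, orientation): joint-space move of the TCP to a pose.
- arm.move_l(position, ori=None, max_speed=150): straight line of the TCP; ori=None keeps the orientation; max_speed is the mean speed in mm/s.
- arm.move_j(angles): joint-space move.
- arm.open_gripper() and arm.close_gripper(): open the fingers fully, or close them until they stop; the grip force is fixed at half the most.
- arm.pause(seconds).
- arm.ik(position, orientation): joint angles nearest the present ones, or None.
- cams.snapshot(name): name is "side" or "top"; returns the picture (400x640x3 uint8, red, green, blue); there is no depth.
- cams.get_calibration(name): a dict with "intrinsics" (3x3 intrinsics, pixels), "eye" and "attitude" of the camera in the world. Camera axes: x right, y down, z forward; pixel columns grow to the right and rows downward; lengths in mm; the calibration is good to about 2 mm. A picture is of the moment at which its call begins. get_calibration takes no time and is no camera call.
A pose or a line that the arm cannot do raises arm.IKError and nothing moves.
- arm.close_job(): hands the job in, once; it reports no verdict.
Readings, each from a call of its own:
- status.get_time_s(): time.
- status.get_joint_positions(): joint angles.
- status.get_dq(): joint speeds.
- status.get_effort(): joint torques, N m.
- status.get_tcp_pos(): TCP position.
- status.get_eef_rot(): TCP orientation.
- status.get_contact_force(): force on the tool from outside, world axes, zero at the start.
- status.get_torque(): the same for the moment, N m.
- status.get_gripper_width(): opening from 0.0 (shut) to 1.0 (fully open).
Only numpy, scipy, OpenCV 4.12 (cv2) and the standard library are available. Lean on these libraries where they do the work, as an engineer would, in place of code of your own. Each camera call takes 0.05 s, during which the arm holds its last target.

## Task

Clamp the orange scraper in the oak stand: hook the brass loop of the draw latch over the steel keeper on the sliding jaw, easing it on without forcing it, then press the red lever over centre until it lies flat. Bear down on the flat lever for a moment with about a kilogram, so that you feel it sit on its stop, never with more than two and a half, then let go of everything and leave the other things on the bench alone.

Things in the scene. Friction and masses are not known exactly. Their poses are not given: they have to be found in the camera images.
- stand: oak scraper stand fixed to the bench, 190 mm along its x (-155 to +35) by 145 mm along its y (-90 to +55). Origin on the bench under the lever hinge, z up; x runs from the scrapers (x -145 to -45, 72 mm high) to the draw latch, y from lever to keeper. Oak beds and jaw are 34 mm high. The latch moves in the plane x = 0. The orange scraper, at y 0 to 5, is the one the sliding jaw (+y side) squeezes.
- lever_hinge (a point): axis of the lever hinge, 44 mm above the bench, at stand x 0, y 0; the hinge axis runs along stand x. Axes as the stand's. The red lever is a flat bar 22 mm wide (along stand x), 6 mm thick, reaching 66 mm from the hinge, its mid-thickness on the hinge axis.
- lever (a joint): angle of the red lever, rad: 0 flat (points to stand -y, on its stop), 1.57 upright, limit 1.9 (leans to the keeper). Starts at 0.65 to 0.95; stays where left (hinge friction 0.045 N m). With the loop hooked it resists from about 1.2 rad down, most at 0.8 to 0.6 (4 to 6 N at its end), and below about 0.2 (over centre) is pulled flat by itself. Its stop is hard: about 15 N per mm at the lever's end.
- lever_end (a point): point on the lever's outer face (on top when flat), 50 mm from the hinge, mid width; y axis along the lever back to the hinge, z axis out of the face.
- loop_pin (a point): pivot pin of the brass loop, carried by the lever 16 mm from the hinge. In the stand's y-z plane, seen from the hinge, it lies at polar angle 194 deg minus the lever angle (0 deg = stand +y, 90 deg = up). y axis from the pin to the loop's bar. The loop swings freely about it and falls by its own weight (40 g); pulling on the loop also turns the lever.
- loop_bar (a point): centre of the loop's cross bar: round, 8 mm thick, 36 mm long along stand x, 56 mm from the pin; two 5 mm side bars at x +-18 mm join it to the pin. Starts lying on top of the keeper, the lever being too far back for the bar to drop behind it: it must be lifted and drawn to +y, which raises the lever. y axis from pin to bar.
- loop_ball (a point): centre of the brass ball knob, 15 mm in diameter, on a 6 mm neck that sticks out beyond the middle of the loop's bar, in line with the loop: 74 mm from the pin, 18 mm beyond the bar's centre. Pinched from above along stand x, it lets the loop swing between the fingers. y axis from pin to ball.
- keeper (a point): bar's centre when hooked, 44 mm above the bench. The keeper is a steel hook on the jaw, 24 mm wide (stand x); its back is 4 mm to -y of this point, its round nose overhangs this point, 49.5 to 54.5 mm above the bench. The bar passes over it (bar centre above 59 mm), down behind it (bar centre 4 mm or more to +y), then back to -y. A ledge stops the bar 1.5 mm below this point. Jaw ends 5 mm to +y. Axes as the stand's.
- jaw (a joint): travel of the sliding jaw towards stand -y, m: 0 = pushed open by its spring (about 20 N/mm), 0.0025 to 0.007 = clamping the orange scraper. The keeper moves with it.
- scraper_a: clear polycarbonate scraper 100 x 5 x 60 mm loose in a slot of the stand; origin mid lower edge.
- scraper_b: greenish polycarbonate scraper, same size, loose in the next slot; origin mid lower edge.
- brush: copper bristle brush 130 x 45 x 40 mm with a birch back; origin under its centre.
- mug: plain tin mug 80 mm wide, 85 mm high; origin under its centre.
- tip_protector: birch ski tip protector, 120 mm long, 45 mm high; origin under its centre.
- hex_holder: zinc hex key holder 80 x 32 x 30 mm with four keys standing in it; origin under its centre.
- wax_block: blue block of glide wax 90 x 38 x 20 mm; origin under its centre.
Not all that is in view belongs to the job. Leave any green or turquoise look-alike of the stand alone.

How it is judged (in metres and radians):
On the way, in this order (a step that is already met when the one before it is completed fails the run):
1. the loop's bar is down behind the keeper and under its nose, with the lever still raised (over 0.7 rad) (y of loop_bar in the frame of keeper between -0.003 and 0.009 m and z of loop_bar in the frame of keeper between -0.008 and 0.005 m and value of joint lever above 0.7 rad), for 0.2 s.
2. the lever is flat (under 0.08 rad), the jaw drawn in, and the fingers bear on the lever with at least 6 N (value of joint lever below 0.08 rad and value of joint jaw above 0.0025 m and contact force between lever_c0 and the fingers above 6 N), for 0.2 s.
At the end, for the whole second after the job is handed in: The lever lies flat by itself (under 0.06 rad), the loop's bar is behind the keeper and under its nose, and the jaw stays drawn in by 2.5 to 7 mm, clamping the orange scraper; nothing is held (y of loop_bar in the frame of keeper between -0.003 and 0.009 m and z of loop_bar in the frame of keeper between -0.008 and 0.005 m and value of joint lever below 0.06 rad and value of joint jaw between 0.0025 and 0.007 m); the robot touches nothing.
It fails at once if the fingers bear on the lever with more than 25 N (contact force between lever_c0 and the fingers above 25 N).
It fails at once if the loop is forced against the keeper or the jaw with more than 25 N while its bar is not yet under the keeper's nose, or while the lever is still over 1.3 rad (contact force between loop and jaw above 25 N and (z of loop_bar in the frame of keeper above 0.006 m or value of joint lever above 1.3 rad)).
It fails at once if a bystander is moved by more than 25 mm or one of the loose scrapers by more than 15 mm (distance of any of brush, mug, tip_protector, hex_holder, wax_block from where it was at the start of the episode above 0.025 m or distance of any of scraper_a, scraper_b from where it was at the start of the episode above 0.015 m).
It fails at once if the mug is tipped (angle between mug's own z axis and vertical above 0.5 rad).
It also fails if it takes over 51 s, if anything falls off the work surface, if the arm or the gripper's body presses on something with over 40 N, if the wrist force passes 120 N, or if a joint passes its speed limit or range.

## Working session

There is one attempt and no reset: what is moved stays moved. The work goes in short steps, each a Python script; the robot and the scene stay as the last script left them, time stands still between calls to the robot, and variables do not carry over. Pictures are saved under pics/ and viewed, and the job is handed in when it is done.

```bash
mkdir -p pics; ls; python3 - <<'E'
from workcell import arm,cams,status
import cv2
for n in("side","top"):
    im=cams.snapshot(n); cv2.imwrite(f"pics/{n}0.png",im[:,:,::-1])
    c=cams.get_calibration(n); print(n,c)
print(status.get_time_s(),status.get_tcp_pos(),status.get_eef_rot(),status.get_gripper_width())
E
```

```text
pics
side {'intrinsics': array([[493.18588013,   0.        , 312.35783033],
       [  0.        , 493.18588013, 199.69376977],
       [  0.        ,   0.        ,   1.        ]]), 'eye': array([161.1473669 , 688.91903701, 922.48480253]), 'attitude': array([ 0.09195035, -0.22037383,  0.90545543, -0.35090024])}
top {'intrinsics': array([[374.29329522,   0.        , 319.02433382],
       [  0.        , 374.29329522, 193.64806743],
       [  0.        ,   0.        ,   1.        ]]), 'eye': array([ 416.14598805,   10.46871074, 1008.02028013]), 'attitude': array([-0.05485725,  0.70846225, -0.70212751,  0.04570433])}
0.1 [ 140.16464465 -531.42784906  247.47765133] [ 0.70183847 -0.7006486  -0.09076141  0.09097615] 0.9991564056622576
```

View pics/side0.png

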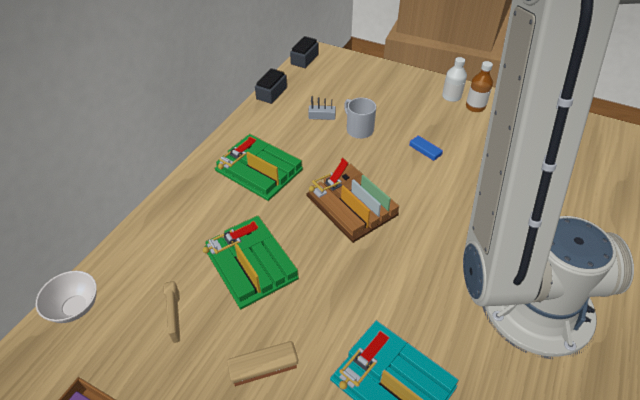

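View pics/top0.png

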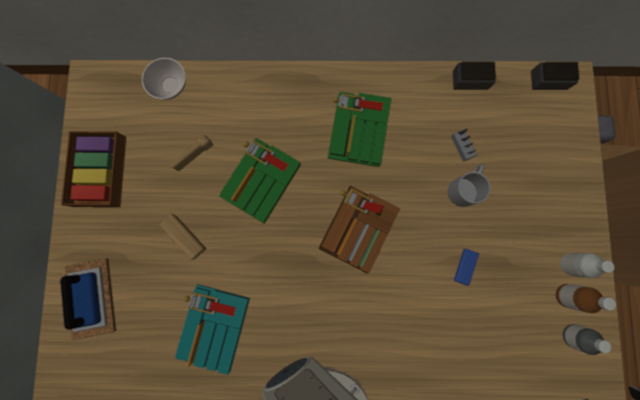

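```bash
cat > h.py <<'E'
import numpy as np, cv2
from scipy.spatial.transform import Rotation as R
from workcell import arm,cams,status
class Cam:
    def __init__(s,n):
        c=cams.get_calibration(n); s.n=n; s.K=np.array(c["intrinsics"]); s.e=np.array(c["eye"]); q=np.array(c["attitude"])
        s.R=R.from_quat(np.r_[q[1:],q[0]]).as_matrix()  # cam->world
    def proj(s,P):
        P=np.atleast_2d(P); p=(P-s.e)@s.R; p=p@s.K.T; return p[:,:2]/p[:,2:]
    def ray(s,uv):
        d=s.R@np.linalg.inv(s.K)@np.array([uv[0],uv[1],1.]); return d/np.linalg.norm(d)
    def onz(s,uv,z):
        d=s.ray(uv); return s.e+d*(z-s.e[2])/d[2]
side=Cam("side"); top=Cam("top")
def crop(n,name,box,f):
    im=cams.snapshot(n); x0,y0,x1,y1=box
    c=cv2.resize(im[y0:y1,x0:x1],None,fx=f,fy=f,interpolation=cv2.INTER_CUBIC)
    cv2.imwrite(f"pics/{name}.png",c[:,:,::-1]); return im
E
python3 - <<'E'
from h import *
print(side.proj([0,0,0]),top.proj([0,0,0]),top.R, side.R)
crop("side","s1",(295,145,415,250),6.5); crop("top","t1",(310,175,410,280),5.7)
E
```

```text
[[537.18113615 306.68363101]] [[326.49679039 414.99230711]] [[ 0.00985615 -0.98984724  0.14179315]
 [-0.9998761  -0.00801529  0.01354805]
 [-0.01227399 -0.14190911 -0.98980359]] [[-0.88596102 -0.33454655  0.32117234]
 [-0.46360815  0.65660879 -0.59492216]
 [-0.01185543 -0.67597596 -0.73682831]]
```

View pics/s1.png

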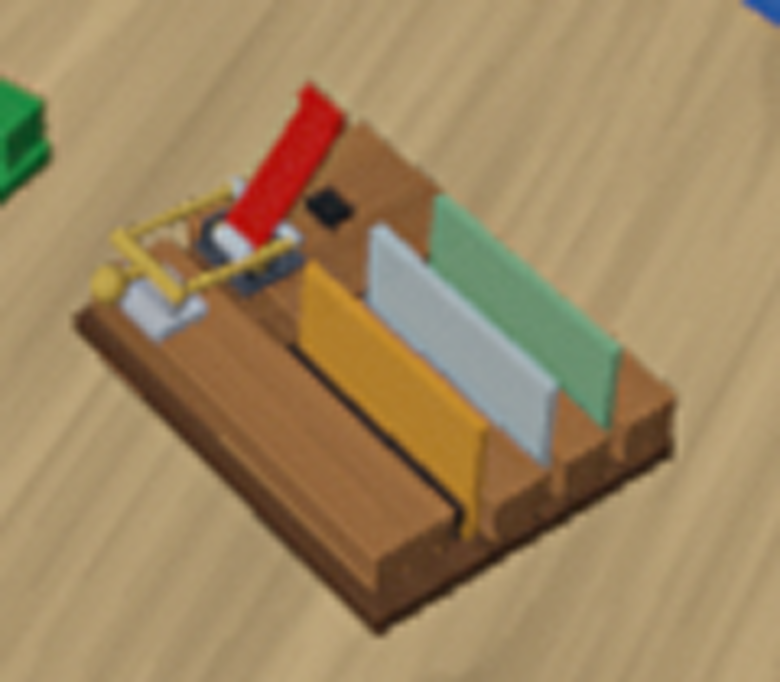

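View pics/t1.png

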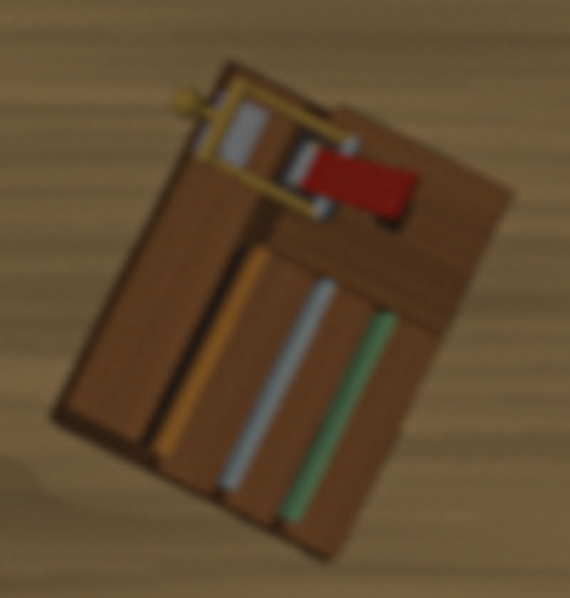

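```bash
cat > fit.py <<'E'
from h import *
from scipy.optimize import least_squares
s=lambda u,v:((u+.5)/6.5-.5+295,(v+.5)/6.5-.5+145)
t=lambda u,v:((u+.5)/5.7-.5+310,(v+.5)/5.7-.5+175)
def lp(th,r,off,x):  # lever direction polar pi-th; outer normal
    a=np.pi-th; return np.array([x,r*np.cos(a)+off*np.cos(a-np.pi/2),44+r*np.sin(a)+off*np.sin(a-np.pi/2)])
def pin(th):
    a=np.deg2rad(194)-th; return np.array([0,16*np.cos(a),44+16*np.sin(a)])
def loop(th,ph,r,x=0): return pin(th)+np.array([x,r*np.cos(ph),r*np.sin(ph)])
obs=[]
def A(c,f,p,w=1,d=None): obs.append((c,f,np.array(p),w))
S=side;T=top
A(S,lambda q:np.array([-155,55,0]),s(380,632))
A(S,lambda q:np.array([35,55,0]),s(78,328))
A(S,lambda q:np.array([-155,-90,0]),s(672,457))
A(S,lambda q:np.array([-145,5,72]),s(487,432))
A(S,lambda q:np.array([-45,5,72]),s(304,268))
A(T,lambda q:np.array([-155,55,0]),t(52,420))
A(T,lambda q:np.array([35,55,0]),t(230,62))
A(T,lambda q:np.array([-45,2.5,72]),t(262,248))
A(T,lambda q:np.array([-145,2.5,72]),t(165,455))
for sg,a,b in((1,(308,88),(415,172)),(-1,(343,120),(400,218))):
    A(S,lambda q,sg=sg:lp(q[3],66,3,sg*11),s(*a)); A(T,lambda q,sg=sg:lp(q[3],66,3,sg*11),t(*b))
A(S,lambda q:loop(q[3],q[4],74),s(108,285)); A(T,lambda q:loop(q[3],q[4],74),t(187,102))
for sg,a,b in((1,(120,237),(238,92)),(-1,(178,295),(205,155))):
    A(S,lambda q,sg=sg:loop(q[3],q[4],56,sg*18),s(*a)); A(T,lambda q,sg=sg:loop(q[3],q[4],56,sg*18),t(*b))
def W(q,p):
    c,n=np.cos(q[2]),np.sin(q[2]); return np.array([q[0]+c*p[0]-n*p[1],q[1]+n*p[0]+c*p[1],p[2]])
def res(q):
    r=[]
    for c,f,p,w in obs:
        o=q[5:7] if c is S else q[7:9]
        r.append(w*(c.proj(W(q,f(q)))[0]+o-p))
    return np.r_[np.ravel(r),q[5:9]/1.0]
if __name__=="__main__":
    B=top.onz(t(300,165),44)
    best=None
    for y in(0.3,-0.3,-.6,.6):
        z=least_squares(res,[B[0],B[1],y,.8,.0,0,0,0,0],loss='soft_l1')
        if best is None or z.cost<best.cost:best=z
    q=best.x;print(best.cost,np.round(q,3))
    print(np.round(res(q)[:-4].reshape(-1,2),1).tolist())
    print("bar",loop(q[3],q[4],56),"ball",loop(q[3],q[4],74),W(q,loop(q[3],q[4],74)))
    np.save("q.npy",q)
E
python3 fit.py
```

```text
4.35071853664508 [ 5.28863e+02 -9.27720e+01 -4.52000e-01  8.62000e-01  8.90000e-02
  4.90000e-02 -4.55000e-01 -3.59000e-01  1.52000e-01]
[[0.1, 1.3], [-1.0, 0.7], [0.6, -0.0], [-0.8, -0.4], [0.0, -0.2], [-0.6, 0.2], [-0.8, -0.1], [0.5, 0.1], [-0.0, 0.0], [-0.1, -0.4], [0.4, -0.0], [0.2, -0.4], [-0.8, -0.0], [0.4, -0.0], [0.4, 0.2], [0.1, 0.4], [0.8, -1.1], [0.0, -0.0], [0.4, 0.3]]
bar [ 0.         42.73521037 58.2608225 ] ball [ 0.         60.66354858 59.86540622] [555.36965742 -38.20557749  59.86540622]
```

```bash
python3 - <<'E'
from fit import *
q=np.load("q.npy")
f=14
for n,c,o,box in(("side",S,q[5:7],(300,165,350,205)),("top",T,q[7:9],(335,180,385,220))):
    im=cv2.imread(f"pics/{n}0.png"); x0,y0,x1,y1=box
    a=cv2.resize(im[y0:y1,x0:x1],None,fx=f,fy=f,interpolation=cv2.INTER_CUBIC)
    a=cv2.convertScaleAbs(a,alpha=1.4 if n=="top" else 1)
    def P(p):
        u=c.proj(W(q,np.array(p,float)))[0]+o; return tuple(int(v) for v in ((u-[x0,y0]+.5)*f-.5))
    for k,col in((42,(255,0,0)),(45,(0,255,0)),(48,(255,0,255))):
        cv2.line(a,P((-12,k-4,54.5)),P((12,k-4,54.5)),col,1)
        cv2.line(a,P((-12,k,52)),P((12,k,52)),col,1)
        cv2.line(a,P((-155,k+5,34)),P((35,k+5,34)),col,1)
    for x in(-18,18): cv2.line(a,P(loop(q[3],q[4],0,x)),P(loop(q[3],q[4],56,x)),(0,255,255),1)
    cv2.circle(a,P(loop(q[3],q[4],74)),4,(0,255,255),1)
    cv2.imwrite(f"pics/ov_{n}.png",a)
# green stand clearance
for uv in((328,160),(360,165),(385,165),(330,150)):
    p=top.onz(uv,0); d=p[:2]-q[:2]; c,s_=np.cos(q[2]),np.sin(q[2]); print(uv,p, "stand",c*d[0]+s_*d[1],-s_*d[0]+c*d[1])
E
```

```text
(328, 160) [6.54412135e+02 4.55223112e-01 0.00000000e+00] stand 72.19480711983482 138.7146833227788
(360, 165) [640.9658147  -87.52719303   0.        ] stand 98.54357703954862 53.70026457160096
(385, 165) [ 641.45433262 -156.06167231    0.        ] stand 128.92886319038647 -7.7322014802765295
(330, 150) [682.7587525   -4.89292632   0.        ] stand 100.02909432928337 146.29003141277417
```

View pics/ov_side.png

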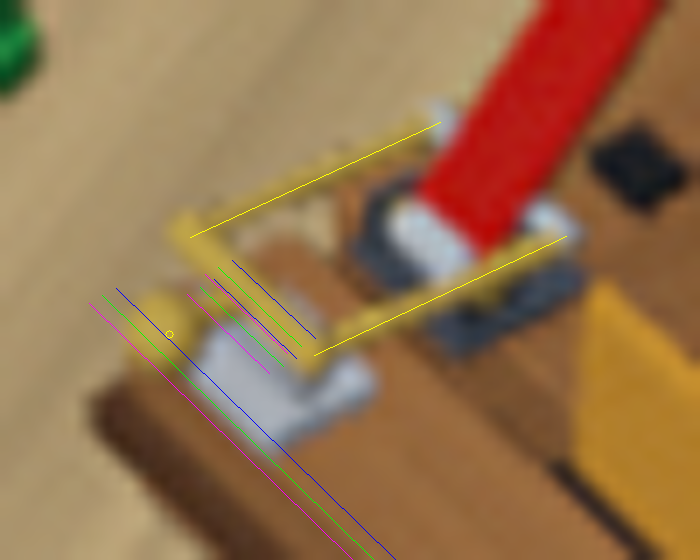

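View pics/ov_top.png

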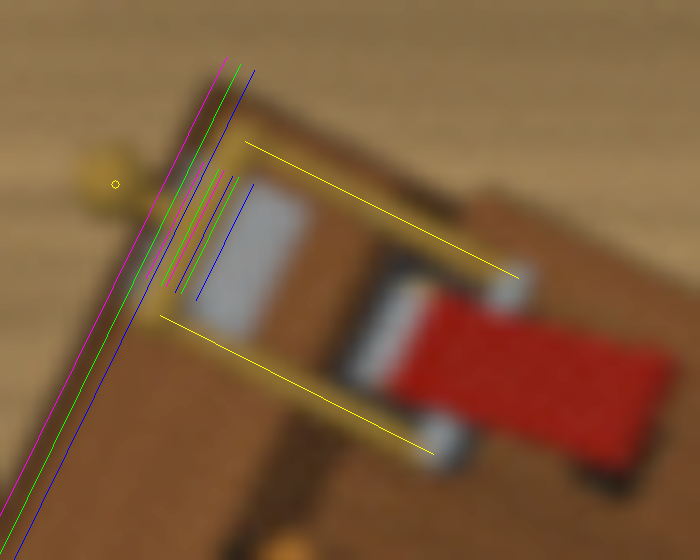

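```bash
python3 - <<'E'
from fit import *
q=np.load("q.npy")
def st(c,o,uv,z):
    p=c.onz(np.array(uv)-o,z); d=p[:2]-q[:2]; a,b=np.cos(q[2]),np.sin(q[2]); return np.round([a*d[0]+b*d[1],-b*d[0]+a*d[1]],1)
s14=lambda u,v:((u+.5)/14-.5+300,(v+.5)/14-.5+165)
t14=lambda u,v:((u+.5)/14-.5+335,(v+.5)/14-.5+180)
print("jawcorner",st(S,q[5:7],s(378,558),34))
for z in(34,38.5):
  for p in((195,370),(265,450),(375,380)): print(z,p,st(S,q[5:7],s14(*p),z))
  for p in((140,280),(190,175),(240,345),(310,205)): print("t",z,p,st(T,q[7:9],t14(*p),z))
for n,c,o,box in(("side",S,q[5:7],(310,165,350,200)),("top",T,q[7:9],(335,185,365,212))):
    im=cv2.imread(f"pics/{n}0.png"); x0,y0,x1,y1=box
    a=cv2.resize(im[y0:y1,x0:x1],None,fx=20,fy=20,interpolation=cv2.INTER_CUBIC)
    cv2.imwrite(f"pics/z_{n}.png",cv2.convertScaleAbs(a,alpha=1.3,beta=10))
E
```

```text
jawcorner [-145.2   50.2]
34 (195, 370) [10.3 47.7]
34 (265, 450) [-12.6  49.5]
34 (375, 380) [-10.9  23.8]
t 34 (140, 280) [-10.3  49. ]
t 34 (190, 175) [11.8 49.3]
t 34 (240, 345) [-13.  27.]
t 34 (310, 205) [16.6 26.7]
38.5 (195, 370) [ 6.9 50.2]
38.5 (265, 450) [-16.  52.]
38.5 (375, 380) [-14.2  26.4]
t 38.5 (140, 280) [-10.9  49. ]
t 38.5 (190, 175) [11.  49.3]
t 38.5 (240, 345) [-13.6  27. ]
t 38.5 (310, 205) [15.9 26.8]
```

View pics/z_top.png

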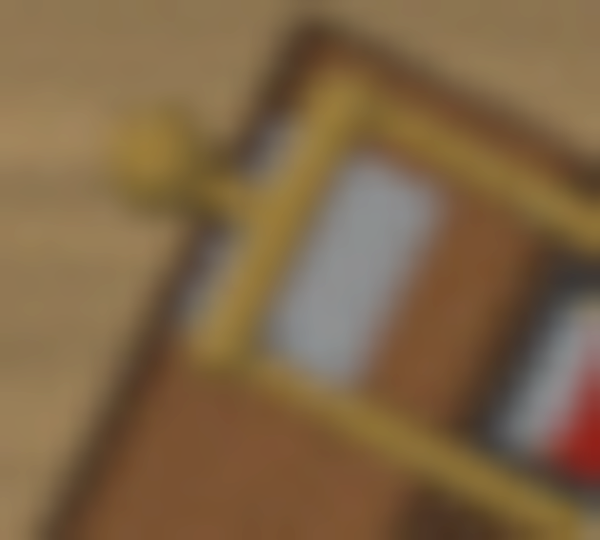

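```bash
python3 - <<'E'
from h import *
im=cv2.imread("pics/side0.png")[160:215,298:362]
cv2.imwrite("pics/z_side.png",cv2.resize(im,None,fx=12,fy=10.9,interpolation=cv2.INTER_LANCZOS4))
E
```

```text
(no output)
```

View pics/z_side.png

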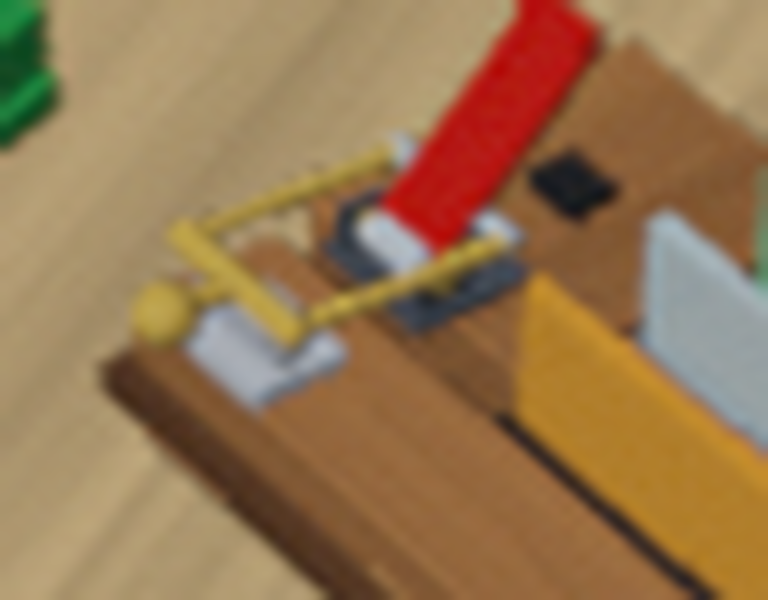

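```bash
cat >> h.py <<'E'
q=np.load("q.npy"); k0=45.0
psi=q[2]; SX=np.array([np.cos(psi),np.sin(psi),0]); SY=np.array([-np.sin(psi),np.cos(psi),0]); O=np.array([q[0],q[1],0])
def w(p): return O+SX*p[0]+SY*p[1]+np.array([0,0,1.])*p[2]
def quat(sign,tilt=0.):  # tilt: rotate about SX
    y=np.array([0,0,-1.]); z=sign*SX; x=np.cross(y,z)
    M=R.from_rotvec(SX*tilt).as_matrix()@np.c_[x,y,z]; a=R.from_matrix(M).as_quat(); return [a[3],a[0],a[1],a[2]]
def pin(th):
    a=np.deg2rad(194)-th; return np.array([0,16*np.cos(a),44+16*np.sin(a)])
def ballfrombar(y,z):
    "lever angle and ball for bar at stand y,z (upper branch)"
    d=np.array([y,z-44]); D=np.hypot(*d); c=(256+D*D-56*56)/(32*D)
    th=np.deg2rad(194)-(np.arctan2(d[1],d[0])+np.arccos(c)); p=pin(th)[1:]
    u=(np.array([y,z])-p)/56; return th,p+74*u
def barfromball(y,z):
    d=np.array([y,z-44]); D=np.hypot(*d); c=(256+D*D-74*74)/(32*D)
    th=np.deg2rad(194)-(np.arctan2(d[1],d[0])+np.arccos(c)); p=pin(th)[1:]
    u=(np.array([y,z])-p)/74; return th,p+56*u
def loc(P):
    d=np.array(P)-O; return np.array([d@SX,d@SY,P[2]])
def F(): 
    f=np.array(status.get_contact_force()); return np.round([f@SX,f@SY,f[2]],1)
E
python3 - <<'E'
from h import *
b=np.array([0,60.66,59.87]); print(status.get_joint_positions(), F())
for s in(1,-1):
    for dz in(0,80): print(s,dz,arm.ik((w(b)+[0,0,dz]).tolist(),quat(s)))
    for p in([0,-50,65],[0,-10,105]): print(s,p,arm.ik(w(p).tolist(),quat(s)))
for y,z in((42.7,58.3),(44,62),(48,62),(52,61),(52,50),(52,44),(45,44)):print(y,z,ballfrombar(y,z))
E
```

```text
[-1.02839613e+00  2.55524187e-01  1.07511866e-01 -2.57409231e-04
 -1.42387132e+00 -2.84602799e-01] [ 0.9 -0.5 -1.4]
1 0 [ 0.21235255  0.39824495 -0.19233195  0.         -0.98021943  2.47703945]
1 80 [ 0.21235255  0.32440843 -0.07746448  0.         -1.16892342  2.47703945]
1 [0, -50, 65] [ 0.03300087  0.33935513 -0.26912049  0.         -0.9623207   2.65639113]
1 [0, -10, 105] [ 0.10152437  0.31326077 -0.1904553   0.         -1.06708025  2.58786763]
-1 0 [ 0.21235255  0.39824495 -0.19233195  0.         -0.98021943 -0.6645532 ]
-1 80 [ 0.21235255  0.32440843 -0.07746448  0.         -1.16892342 -0.6645532 ]
-1 [0, -50, 65] [ 0.03300087  0.33935513 -0.26912049  0.         -0.9623207  -0.48520152]
-1 [0, -10, 105] [ 0.10152437  0.31326077 -0.1904553   0.         -1.06708025 -0.55372502]
42.7 58.3 (np.float64(0.8591765812792467), array([60.62605208, 59.92992541]))
44 62 (np.float64(1.0070474003545633), array([61.86100082, 64.23263292]))
48 62 (np.float64(1.3021445642126324), array([65.95264155, 63.30486062]))
52 61 (np.float64(1.5637639126091825), array([69.9935168 , 61.48306624]))
52 50 (np.float64(1.616588120831593), array([69.72872582, 46.88675719]))
52 44 (np.float64(1.7091749828261835), array([69.25824176, 38.88599067]))
45 44 (np.float64(1.1794311366728003), array([62.51785714, 39.86180219]))
```

```bash
python3 - <<'E'
from h import *
g=np.array([0,60.66+3,59.87])
arm.move_pose((w(g)+[0,0,170]).tolist(),quat(-1))
arm.move_l((w(g)+[0,0,60]).tolist(),max_speed=200)
print(status.get_time_s(),loc(status.get_tcp_pos()),F())
crop("side","s2",(280,110,420,230),5.5); crop("top","t2",(300,150,400,250),5.8)
E
```

```text
3.2083 [  0.89417522  63.66918617 121.04137289] [ 0.   0.2 -0.1]
```

View pics/s2.png

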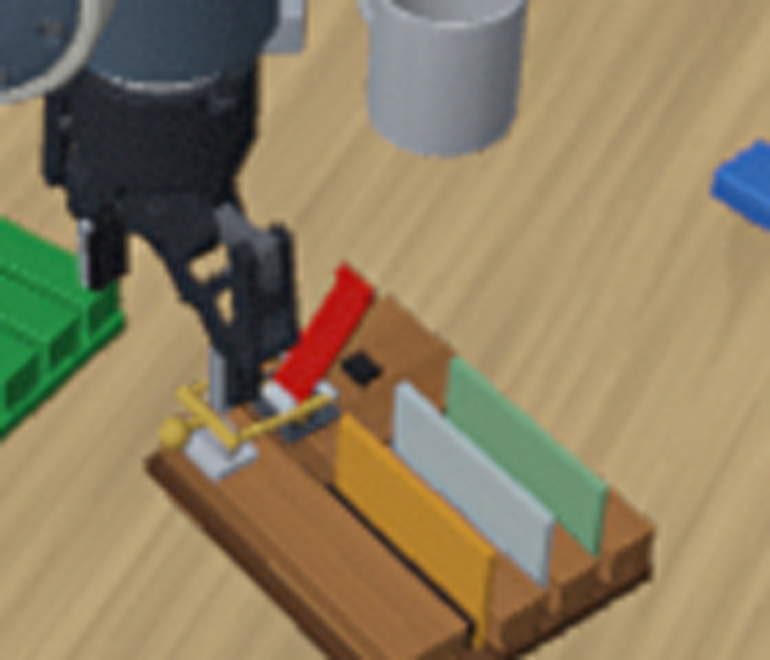

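View pics/t2.png

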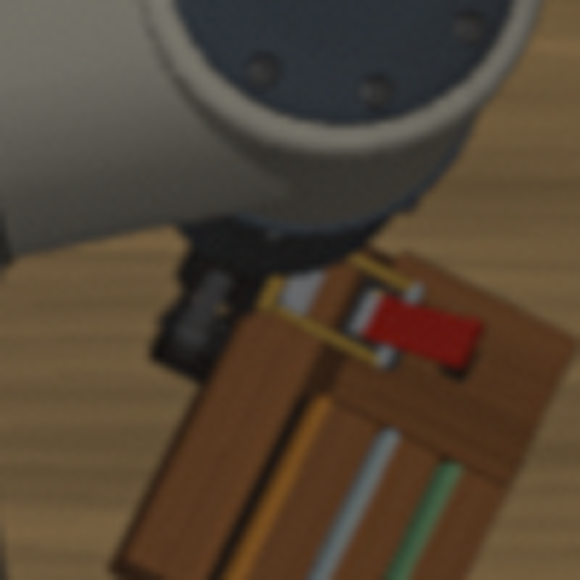

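```bash
python3 - <<'E'
from h import *
g=np.array([0,60.66+3,59.87])
print(loc(status.get_tcp_pos()))
arm.move_l(w(g).tolist(),max_speed=80); arm.pause(0.2)
print(status.get_time_s(),loc(status.get_tcp_pos()),F())
arm.close_gripper()
print(status.get_time_s(),loc(status.get_tcp_pos()),F(),status.get_gripper_width(),np.round(status.get_torque(),2))
crop("side","s3",(280,110,420,230),5.5)
E
```

```text
[  1.12444338  64.11695442 121.71456982]
4.4083 [ 0.30867952 63.88579815 60.42649403] [-0.   0.3  0.2]
5.1 [ 0.30053128 63.67556936 60.01966763] [ 0.7 -0.5 -0.3] 0.1302200325310539 [-0.27 -0.31 -0.04]
```

View pics/s3.png

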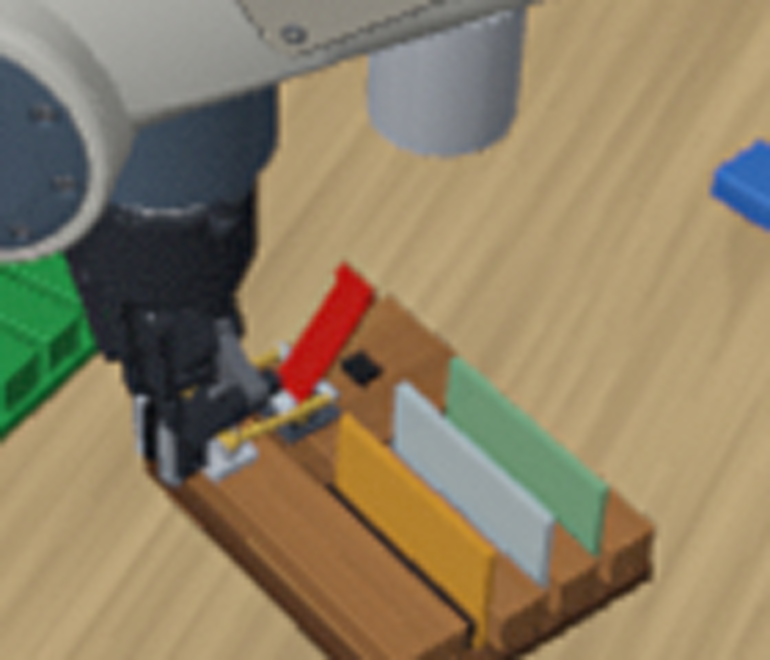

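```bash
cat >> h.py <<'E'
off=np.array([0,3.0,0.])
def go_ball(by,bz,sp=40,n=3):
    t=np.array([0,by,bz])+off
    arm.move_l(w(t).tolist(),max_speed=sp)
    l=loc(status.get_tcp_pos())-off
    th,b=barfromball(l[1],l[2])
    print(round(status.get_time_s(),2),"ball",np.round(l,1),"bar",np.round(b,1),"th",round(th,2),"F",F(),flush=True)
def go_bar(y,z,sp=40): th,b=ballfrombar(y,z); go_ball(b[0],b[1],sp)
E
python3 - <<'E'
from h import *
for y,z in((43,61),(44.5,63),(47,63.5)): go_bar(y,z)
print(status.get_gripper_width())
crop("side","s4",(280,110,420,230),5.5); crop("top","t4",(300,150,400,250),5.8)
E
```

```text
5.4 ball [ 0.2 60.4 63.4] bar [42.6 61. ] th 0.87 F [ 3.6 -3.  -1.8]
5.65 ball [ 0.1 61.5 65.2] bar [43.7 62.7] th 0.99 F [ 3.8 -4.1 -2.7]
5.9 ball [ 0.1 64.  65.3] bar [46.1 63.2] th 1.18 F [ 3.3 -3.7 -2.3]
0.13023037433755608
```

View pics/s4.png

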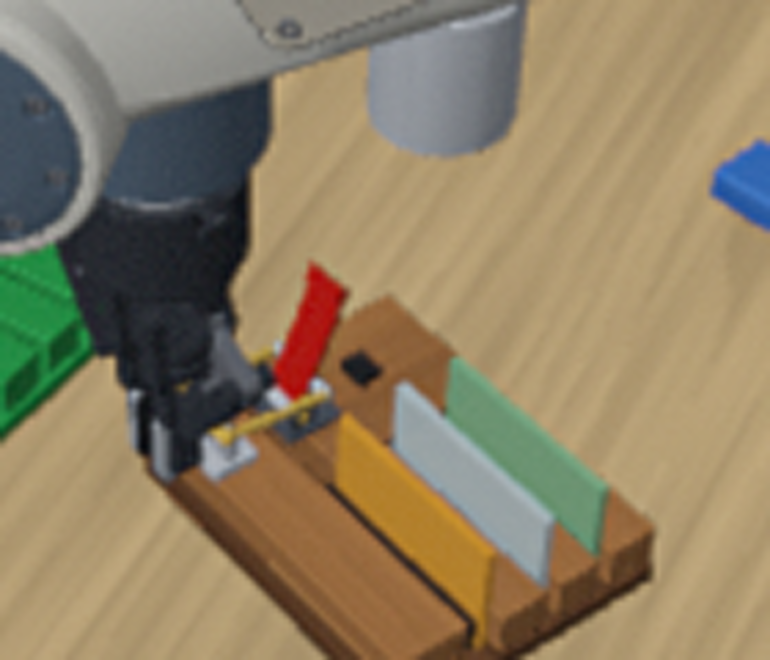

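View pics/t4.png

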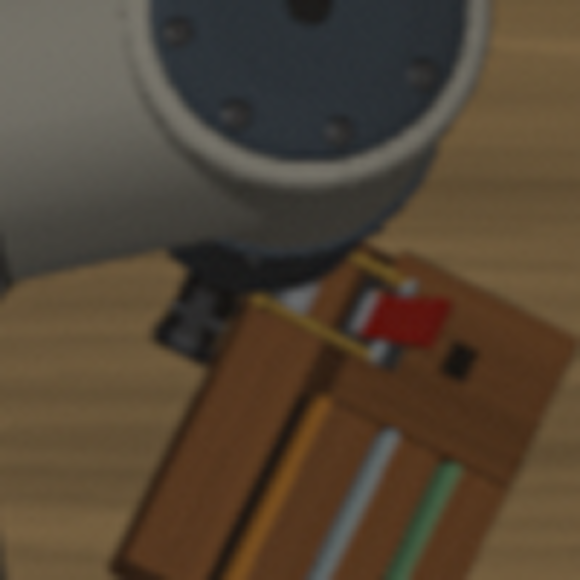

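```bash
python3 - <<'E'
from h import *
for y,z in((49.5,63),(52.5,62),(52.5,58)):
    go_bar(y,z,30)
    if np.linalg.norm(F())>12: print("stop");break
print(status.get_gripper_width())
crop("side","s5",(280,110,420,230),5.5); crop("top","t5",(300,150,400,250),5.8)
E
```

```text
6.25 ball [ 0.1 66.7 64.3] bar [48.8 62.9] th 1.36 F [ 2.6 -3.8 -0.4]
6.52 ball [ 0.2 69.8 62.8] bar [51.9 62. ] th 1.56 F [ 3.5 -3.1 -0.3]
6.84 ball [ 0.2 70.4 57.5] bar [52.4 58. ] th 1.59 F [ 2.9 -3.2  2.2]
0.12849073619011606
```

View pics/s5.png

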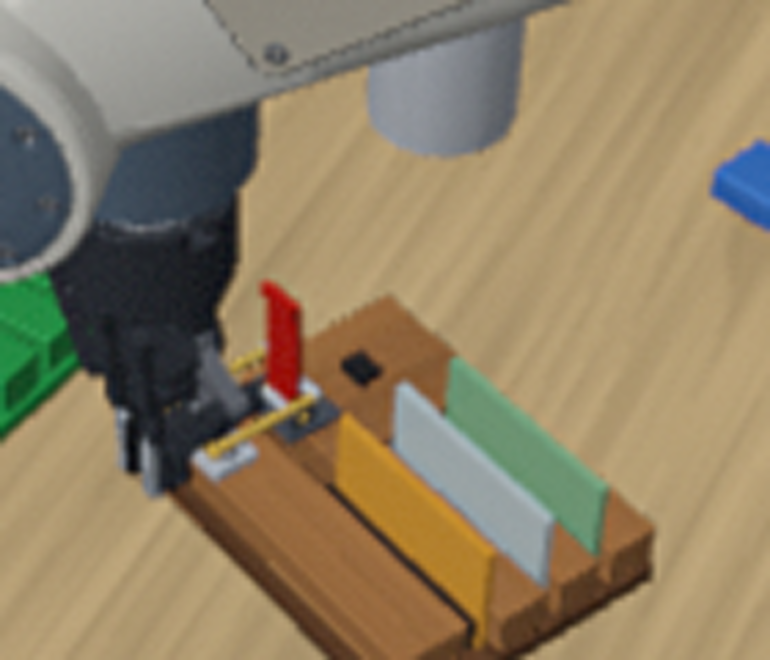

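```bash
python3 - <<'E'
from h import *
for y,z in((52.5,55),(52.5,52),(52.5,49),(52.3,46.5),(52,44.5)):
    go_bar(y,z,30)
    if np.linalg.norm(F())>10: print("stop");break
crop("side","s6",(280,110,420,230),5.5); crop("top","t6",(300,150,400,250),5.8)
E
```

```text
7.22 ball [ 0.2 70.6 53.5] bar [52.6 55. ] th 1.61 F [ 2.3 -2.6  2.7]
7.51 ball [ 0.2 70.6 49.5] bar [52.8 52. ] th 1.65 F [ 3.2 -2.4  2.3]
7.79 ball [ 0.1 70.4 45.5] bar [52.8 49. ] th 1.68 F [ 3.6 -1.5  2.8]
8.05 ball [ 0.2 69.7 42.3] bar [52.2 46.5] th 1.68 F [ 3.5 -3.5  3.3]
8.3 ball [ 0.2 69.3 39.6] bar [52.  44.5] th 1.7 F [ 5.1 -2.6  2.5]
```

View pics/s6.png

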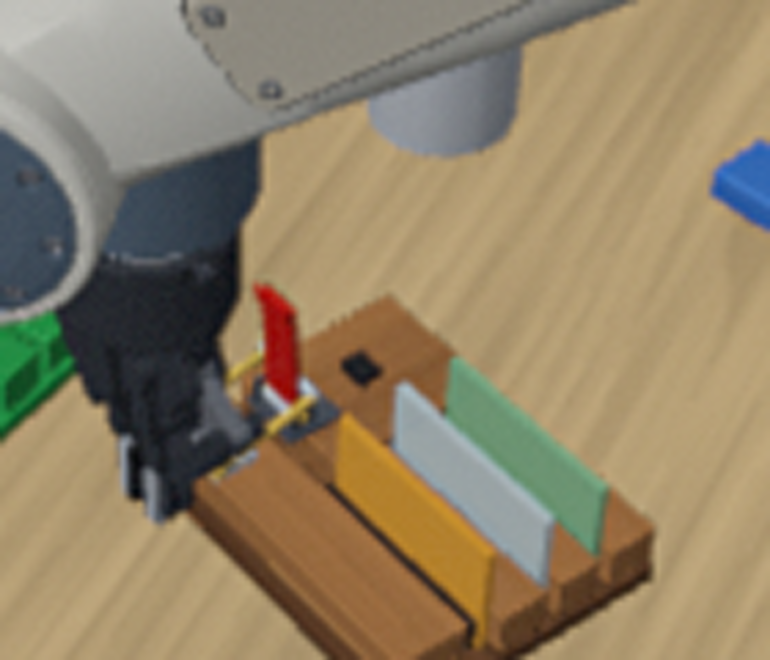

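```bash
python3 - <<'E'
from h import *
for y,z in((50.5,44.2),(49,44),(48,44),(47,44),(46.2,44),(45.5,44)):
    go_bar(y,z,25)
    if F()[1]>7: print("stop");break
crop("side","s7",(280,110,420,230),5.5); crop("top","t7",(300,150,400,250),5.8)
E
```

```text
8.65 ball [ 0.3 68.8 39.4] bar [51.5 44.4] th 1.67 F [4.7 2.7 2.7]
8.9 ball [ 0.2 67.  39.3] bar [49.7 44.2] th 1.55 F [3.4 1.9 1.9]
9.15 ball [ 0.2 65.5 39.3] bar [48.2 44.1] th 1.44 F [3.5 2.5 2. ]
9.4 ball [ 0.2 64.4 39.5] bar [47. 44.] th 1.35 F [5.1 1.8 1.5]
9.65 ball [ 0.2 63.5 39.6] bar [46.1 44. ] th 1.28 F [4.3 1.6 2.2]
9.9 ball [ 0.2 63.1 39.8] bar [45.6 44. ] th 1.23 F [4.5 3.  1. ]
```

View pics/s7.png

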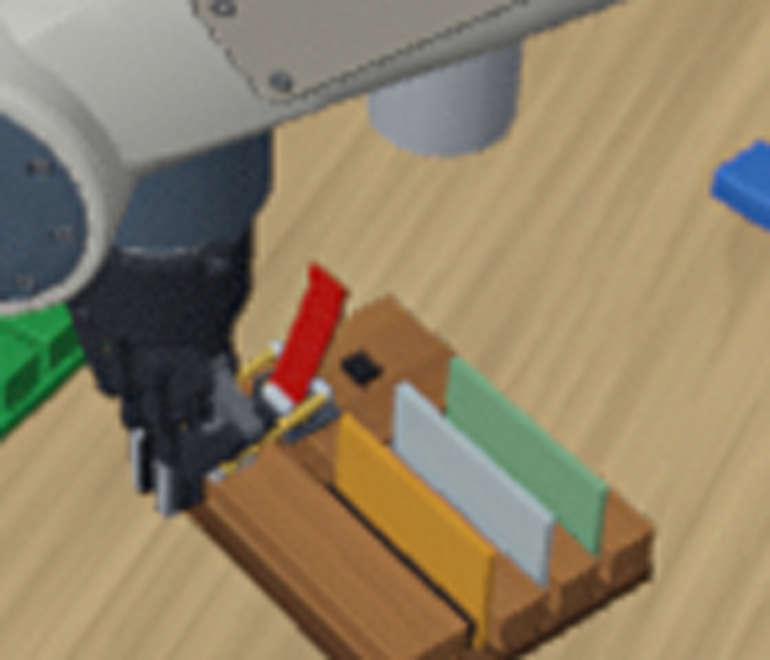

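View pics/t7.png

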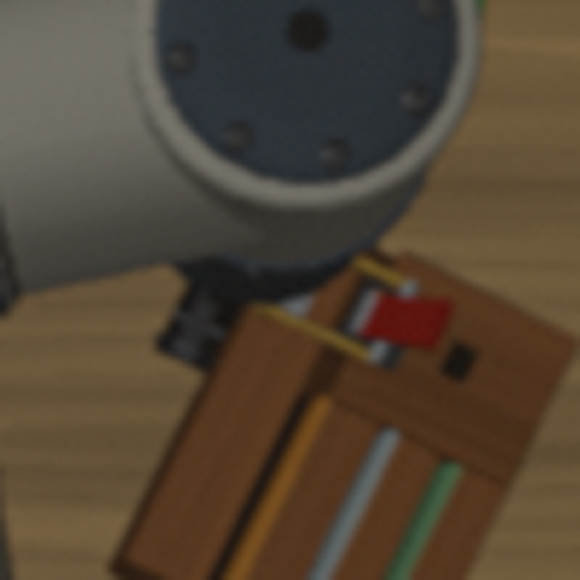

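```bash
python3 - <<'E'
from h import *
for y in(45.1,44.7,44.3,43.9,43.5,43.1):
    go_bar(y,44,20)
    if F()[1]>5.5: print("stop");break
arm.pause(0.3); print(F(),loc(status.get_tcp_pos())-off)
E
```

```text
10.25 ball [ 0.2 63.  39.9] bar [45.5 44.1] th 1.22 F [3.8 2.9 3. ]
10.5 ball [ 0.2 62.9 39.9] bar [45.4 44.1] th 1.21 F [4.6 4.2 1.7]
10.75 ball [ 0.2 62.8 40. ] bar [45.3 44.1] th 1.2 F [ 4.7  5.2 -0.3]
11.0 ball [ 0.2 62.7 40.1] bar [45.2 44.2] th 1.19 F [ 4.8  7.1 -0.1]
stop
[ 4.6  6.7 -0.4] [ 0.15908402 62.69368412 40.05694705]
```

```bash
python3 - <<'E'
from h import *
go_bar(45.0,43.6,20)
arm.open_gripper(); print(status.get_time_s(),F())
t=loc(status.get_tcp_pos()); t[1]+=3; t[2]+=110
arm.move_l(w(t).tolist(),max_speed=150)
print(status.get_time_s(),loc(status.get_tcp_pos()))
crop("side","s8",(280,110,420,230),5.5); crop("top","t8",(300,150,400,250),5.8)
E
```

```text
11.55 ball [ 0.2 62.7 39.5] bar [45.2 43.8] th 1.2 F [4.4 3.5 3.2]
12.2583 [0.1 0.5 0.4]
13.1417 [ -0.7323291   68.1659122  148.19864812]
```

View pics/s8.png

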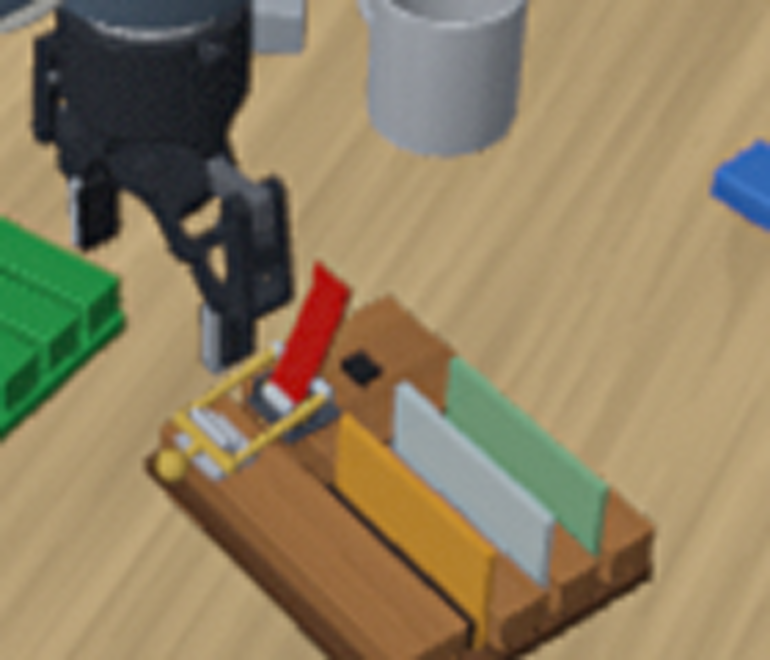

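View pics/t8.png

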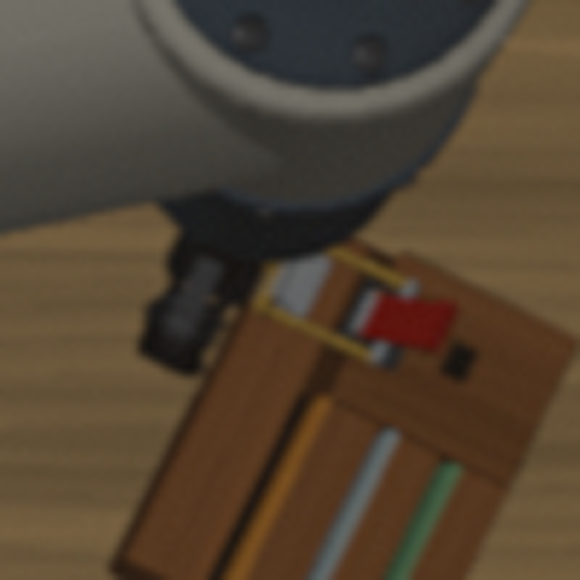

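```bash
python3 - <<'E'
import fit as f, numpy as np
from scipy.optimize import least_squares
q=np.load("q.npy"); S=f.S
s=lambda u,v:np.array(((u+.5)/5.5-.5+280,(v+.5)/5.5-.5+110))
def res(a,full=False):
    th,ph=a; P=[(f.loop(th,ph,74),(170,465)),(f.loop(th,ph,56,18),(182,420)),(f.loop(th,ph,56,-18),(230,463)),
      (f.lp(th,66,3,11),(318,264)),(f.lp(th,66,3,-11),(350,292))]
    return np.ravel([S.proj(f.W(q,p))[0]+q[5:7]-s(*u) for p,u in P])
z=least_squares(res,[1.1,-.2]); print(z.x,np.round(res(z.x),1),f.loop(z.x[0],z.x[1],56))
E
```

```text
[ 1.11570929 -0.20584671] [ 0.7 -0.2 -0.1 -0.3 -0.   0.3 -0.  -0.  -0.2 -0.2] [ 0.         44.51719879 44.79713597]
```

```bash
cat >> h.py <<'E'
def lp(th,r,off,x=0):
    a=np.pi-th; return np.array([x,r*np.cos(a)+off*np.cos(a-np.pi/2),44+r*np.sin(a)+off*np.sin(a-np.pi/2)])
def go_edge(th,r=52,offn=3,sp=60):
    t=lp(th,r,offn)+np.array([0,11,17.])
    arm.move_l(w(t).tolist(),max_speed=sp)
    l=loc(status.get_tcp_pos())-np.array([0,11,17.])
    f=F(); print(round(status.get_time_s(),2),"th",round(th,2),"edge",np.round(l,1),"polar th",round(np.pi-np.arctan2(l[2]-44,l[1])+3/52,2),"F",f,flush=True); return f
E
python3 - <<'E'
from h import *
arm.close_gripper()
t=lp(1.5,52,3)+np.array([0,11,17.]); t[2]+=15
arm.move_l(w([0,40,t[2]+10]).tolist(),max_speed=200)
go_edge(1.5,sp=120)
go_edge(1.35)
crop("side","s9",(280,110,420,230),5.5)
E
```

```text
14.78 th 1.5 edge [ 0.3 -0.6 96.3] polar th 1.62 F [-0.4 -0.3  0.7]
15.07 th 1.35 edge [ 0.2 -8.4 95.8] polar th 1.47 F [-0.3 -0.3 -0.4]
```

View pics/s9.png

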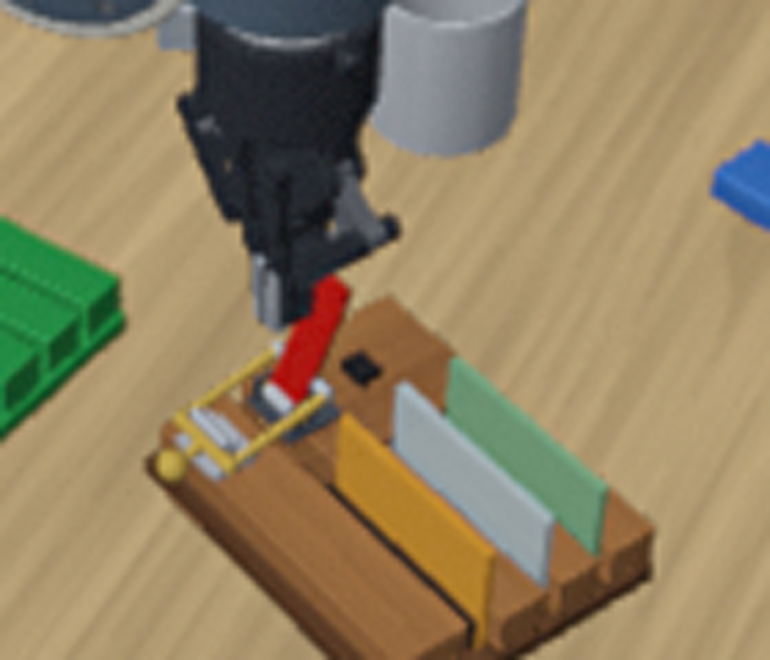

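```bash
python3 - <<'E'
from h import *
def onY(uv,yy):
    uv=np.array(uv); p=np.array(((uv+.5)/5.5-.5+[280,110]))-q[5:7]
    d=side.ray(p); t=((O+SY*yy-side.e)@SY)/(d@SY); return np.round(loc(side.e+t*d),1)
tip=onY((285,325),13); 
print("tip",onY((280,328),13),"knuckle",onY((398,232),3),onY((398,232),13), "scraper a top corner",onY((398,385),-33),[ (y,onY((398,385),y)) for y in(-25,-30,-35,-40)])
E
```

```text
tip [-12.1  13.  105.9] knuckle [-73.    3.  199.6] [-84.1  13.  213. ] scraper a top corner [-39.4 -33.   64.9] [(-25, array([-48.2, -25. ,  76.8])), (-30, array([-42.7, -30. ,  69.4])), (-35, array([-37.2, -35. ,  61.9])), (-40, array([-31.7, -40. ,  54.4]))]
```

```bash
python3 - <<'E'
from h import *
for th in np.arange(1.28,0.55,-0.06):
    f=go_edge(th)
    if np.linalg.norm(f)>14: print("stop");break
crop("side","s10",(280,110,420,230),5.5)
E
```

```text
15.37 th 1.28 edge [ -0.  -12.2  94.7] polar th 1.39 F [-0.9  0.2  0.9]
15.62 th 1.22 edge [ -0.  -15.2  93.8] polar th 1.33 F [0.  0.3 0.2]
15.87 th 1.16 edge [ -0.1 -18.2  92.8] polar th 1.27 F [ 0.4 -0.1  0.1]
16.12 th 1.1 edge [  0.1 -21.   91.8] polar th 1.21 F [ 0.7  0.1 -0.5]
16.37 th 1.04 edge [  0.1 -23.7  90.5] polar th 1.16 F [-0.8  1.1  1.2]
16.62 th 0.98 edge [  0.1 -26.5  89. ] polar th 1.1 F [-0.2  1.6  2.3]
16.87 th 0.92 edge [  0.1 -29.2  87.2] polar th 1.03 F [-0.3  2.3  2.8]
17.12 th 0.86 edge [  0.1 -31.8  85.5] polar th 0.97 F [0.6 1.7 3.1]
17.37 th 0.8 edge [  0.1 -34.3  83.5] polar th 0.91 F [-0.2  1.9  3.9]
17.62 th 0.74 edge [  0.1 -36.6  81.4] polar th 0.85 F [-1.1  1.4  4.8]
17.87 th 0.68 edge [  0.1 -38.8  79.1] polar th 0.79 F [-0.8  0.9  4.4]
18.12 th 0.62 edge [  0.1 -40.9  76.7] polar th 0.73 F [ 0.1 -0.2  4.9]
18.37 th 0.56 edge [  0.1 -42.9  74.2] polar th 0.67 F [-0.2  0.8  4.3]
```

View pics/s10.png

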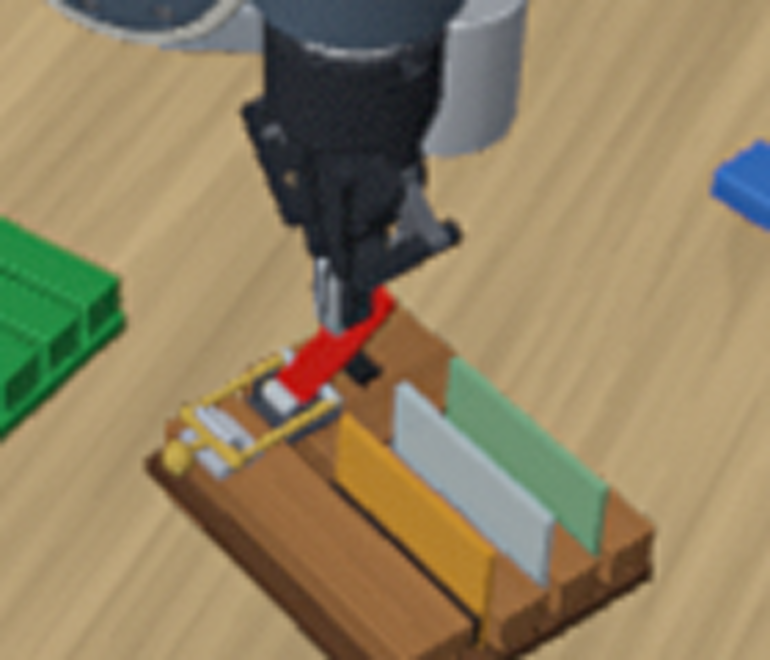

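Lever follows, forces 4–5 N, loop still hooked (ball at about (177,458) in the crop). Continue down to just above the flat.

```bash
python3 - <<'E'
from h import *
for th in np.arange(0.50,0.09,-0.06):
    f=go_edge(th)
    if np.linalg.norm(f)>14: print("stop");break
crop("side","s11",(280,110,420,230),5.5)
E
```

```text
18.67 th 0.5 edge [ -0.  -44.5  71.5] polar th 0.61 F [0.3 0.2 3.5]
18.92 th 0.44 edge [ -0.1 -45.9  68.6] polar th 0.55 F [0.5 0.1 2.4]
19.17 th 0.38 edge [ -0.2 -47.2  65.7] polar th 0.49 F [ 0.8 -0.2  2.6]
19.42 th 0.32 edge [ -0.3 -48.4  62.8] polar th 0.43 F [ 0.8 -0.   0.4]
19.67 th 0.26 edge [ -0.3 -49.6  59.8] polar th 0.37 F [0.3 0.1 0.4]
19.92 th 0.2 edge [ -0.3 -50.5  56.9] polar th 0.31 F [-0.6 -0.3  0.3]
20.17 th 0.14 edge [ -0.2 -51.2  53.9] polar th 0.25 F [-0.8 -0.3 -0. ]
```

View pics/s11.png

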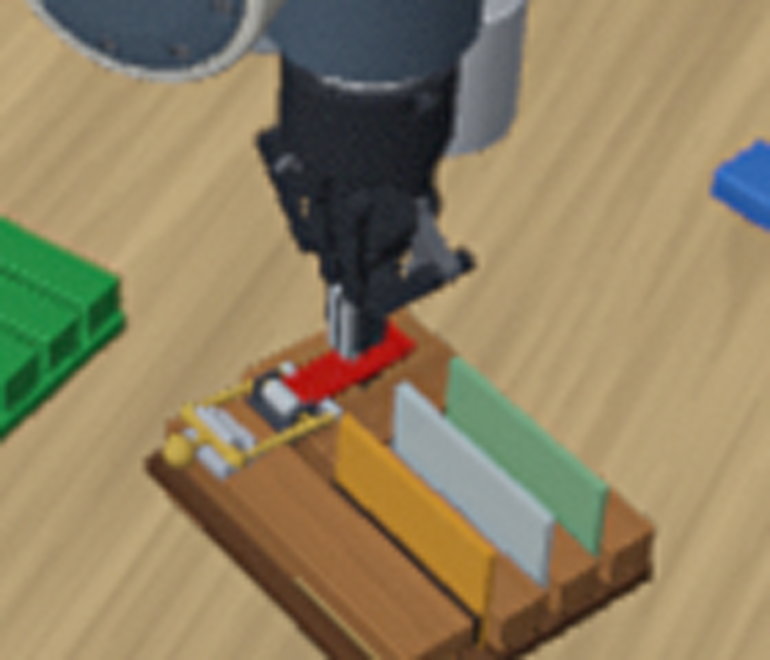

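```bash
python3 - <<'E'
from h import *
z=50.5
arm.move_l(w([0,-42,z+17]).tolist(),max_speed=30); arm.pause(0.2)
print(F(),loc(status.get_tcp_pos()))
hold=0
for i in range(60):
    f=F()[2]
    if f<8: z-=0.4 if f<1.5 else 0.25
    elif f>13: z+=0.2
    else: hold+=1
    arm.move_l(w([0,-42,z+17]).tolist(),max_speed=10); arm.pause(0.05)
    print(round(status.get_time_s(),2),round(z,2),round(status.get_tcp_pos()[2]-17,2),F(),flush=True)
    if hold>=1 and 8<F()[2]<13: break
    if F()[2]>18: break
for i in range(4): arm.pause(0.2); print(F())
E
```

```text
[-0.2  1.  -0.1] [  0.07290065 -41.98161885  67.56694559]
21.01 50.1 50.1 [ 0.1 -0.6  0.2]
21.31 49.7 49.69 [ 0.1  0.3 -1.1]
21.61 49.3 49.25 [ 1.   0.5 -0. ]
21.91 48.9 48.87 [-0.4  0.2  0.4]
22.21 48.5 48.48 [-0.   0.6  0.4]
22.51 48.1 48.09 [-0.9  0.1  0.2]
22.81 47.7 47.7 [-1.1 -0.3  0.1]
23.11 47.3 47.3 [-0.5 -1.   0.7]
23.41 46.9 47.12 [-1.3  1.1  3.4]
23.71 46.65 47.1 [-1.6 -0.7  5.7]
24.01 46.4 47.08 [-2.6 -0.9  7.5]
24.31 46.15 47.04 [-3.2  0.8  8.1]
24.61 46.15 47.05 [-3.4  0.5  7.9]
24.91 45.9 47.04 [-3.8 -0.7 10.4]
[-3.6  0.4  9.8]
[-4.7  0.5  9.8]
[-3.5  0.2 10.5]
[-4.2  0.3 10. ]
```

```bash
python3 - <<'E'
from h import *
arm.pause(0.3); print(F())
arm.move_l(w([0,-42,47+17+40]).tolist(),max_speed=60)
arm.move_l(w([0,-42,47+17+170]).tolist(),max_speed=200)
arm.pause(0.3)
print(status.get_time_s(),F())
crop("side","s12",(295,145,415,250),6.5)
im=crop("top","t12",(310,175,410,280),5.7)
E
```

```text
[-4.7 -0.6 10.7]
27.9417 [ 0.8 -0.6  0.2]
```

View pics/s12.png

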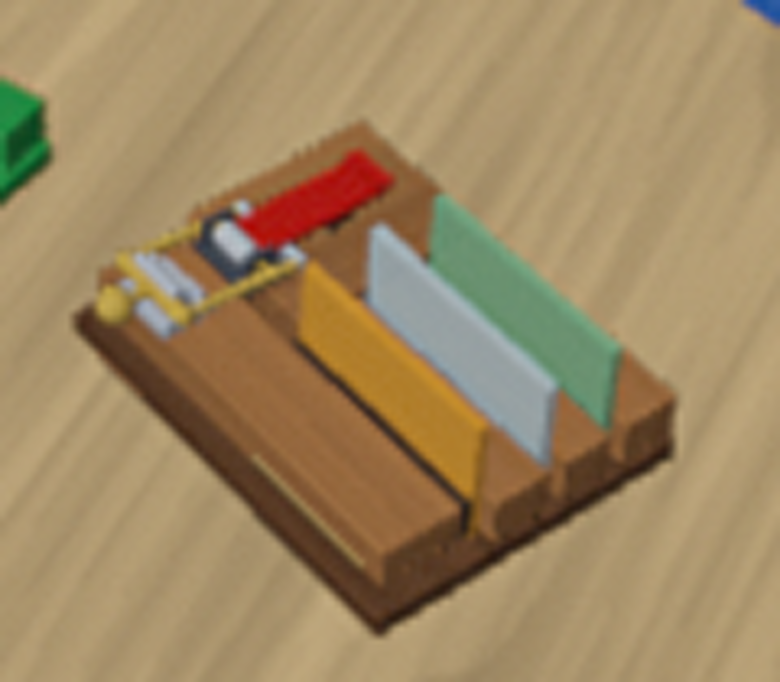

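```bash
python3 - <<'E'
from h import *
arm.close_job(); print(status.get_time_s())
E
```

```text
the job is handed in; nothing more can be done
the job is handed in; nothing more can be done
```

The orange scraper is clamped in the oak stand and the job was handed in at about 28 s, well inside the 51 s limit. `close_job()` gives no verdict, so what follows rests on my own readings and pictures.

- **Hooking:** I pinched the brass ball, lifted the loop and drew it to +y, which raised the lever to about 1.7 rad. I then lowered the bar behind the keeper and eased it back until I felt it touch, with about 7 N along y. After release, the picture put the bar at stand y 44.5, z 44.8 mm and the lever at 1.12 rad.
- **Closing:** I pressed the lever down with the shut fingers at up to about 5 N, and it snapped flat by itself once past centre. I then bore down with about 10 N for just over a second. The lever face sat at 47.05 mm, which is flat.
- **Final check:** After I backed off, the force reading was about zero. The side picture shows the lever flat, the loop behind the keeper and the jaw drawn in, with the scrapers still in their slots. I took a last top picture but did not view it.

**Not confirmed:**
- **Jaw travel:** I did not measure it. From the geometry (keeper at about 45.3 mm open, bar at about 40.3 mm when flat) it should be around 5 mm.
- **Bystanders:** I did not measure their positions at the end. I felt no unexpected contact.
- **Gripper reading:** With the ball gripped it read 0.13 of full opening, less than the 0.18 its 15 mm diameter suggests. The grip held, so I put that down to the scale of the reading.

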